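# Refill the sprung carton tray and sweep it level

## Task

Put the loose green tea carton upright into the empty place of the white tray, between the yellow carton and the blue sprung pusher, and press it gently right down to the floor so that no carton stands above the rim. Then sweep the red levelling bar all the way across the tray, over all three cartons, to prove it, and let go. Do not crush the carton or ram the bar into it, and leave the tall brown carton, the tub, the green tumbler and the sauce bottle where they are.

Things in the scene. Friction and masses are not known exactly. Their poses are not given: they have to be found in the camera images.
- tray: white open tray fixed to the counter, 116 mm (its x) by 230 (its y) by 84 tall, walls and floor 5 mm thick; origin at the centre of its underside. The cartons stand in a row along y, 100 mm sides along x, up to 5 mm apart: red at the -y end wall (y about -85 mm), yellow (about -35), the empty place, the blue pusher, its spring room. A carton on the floor has its top at 80 mm
- empty_place (a point): point on the tray's floor (5 mm above the tray's underside) where the middle of the green carton's underside belongs when the row is pushed up tight (tray x 0, y +15 mm); a few mm towards +y is as good
- pusher (a joint): travel in m of the blue sprung pusher towards tray +y, 0 (at rest, upright face at tray y +28 mm, so the empty place is only 33 to 38 mm wide while a carton needs 50) to 0.030. Spring: 2.6 N at rest plus 130 N/m. Its squeeze holds a half-inserted carton up by friction, so the carton must be pressed down
- pusher_nose (a point): on the pusher, middle of the top edge of its upright face, 40 mm above the tray's underside. Above it the face slopes back (tray +y) by 20 mm up to 76 mm height, the pusher's top: a lead-in that a carton's lower edge can ride down, driving the pusher back. The pusher is 98 mm wide (x) and 26 mm deep (y)
- bar (a joint): travel in m of the red levelling bar along the rim: 0 parked at the tray's +y end over the spring room (centre at tray y +98 mm), 0.196 at the -y end (centre at y -98 mm). It starts at 0 to 0.006, slides with about 1.5 N of friction and stays where it is left. A carton standing over 1.5 mm above the rim blocks it
- bar_grip (a point): centre of the bar's upright grip: a red block 44 mm (tray x) by 14 mm (tray y) by 36 mm tall, its top 18 mm above this point, standing on the middle of the flat bar (128 mm in x, 20 mm in y, 8 mm thick), whose upper face is 18 mm below this point and whose underside clears the rim by 1.5 mm
- carton_green_centre (a point): point at the centre (half-way up) of the green carton: a closed card carton 100 mm long (its x), 50 mm wide (its y), 75 mm tall (its z), white label patches on top and sides, about 0.14 kg; stands loose on the counter at the start
- carton_yellow_centre (a point): point at the centre (half-way up) of the yellow carton: a closed card carton 100 mm long (its x), 50 mm wide (its y), 75 mm tall (its z), white label patches on top and sides, about 0.14 kg; stands in the middle of the tray's row, loose
- carton_red_centre (a point): point at the centre (half-way up) of the red carton: a closed card carton 100 mm long (its x), 50 mm wide (its y), 75 mm tall (its z), white label patches on top and sides, about 0.14 kg; stands at the -y end of the tray's row, loose
- tall_carton: brown carton 100 by 50 by 100 mm tall, too tall for the tray: leave alone; origin at the centre of its underside
- tub: yellow round tub with white lid, 92 mm across, 68 mm tall: leave alone; origin at the centre of its underside
- glass2: green tumbler, 72 mm across, 120 mm tall: leave alone; origin at the centre of its underside
- sauce: orange sauce bottle with red cap, 60 mm across, 170 mm tall: leave alone; origin at the centre of its underside
- carton_green: the same green carton, origin at the centre of its underside
Not all that is in view belongs to the job. Of the things like the part that bears carton_red_centre, leave any that is purple; of the rest the larger one is meant. Of the things that look like the part that bears carton_yellow_centre, the larger one is meant.

How it is judged:
On the way, in this order (a step that is already met when the one before it is completed fails the run):
1. with the bar still parked, the green carton is pressed down so that all three cartons stand on the tray's floor in their row, below the rim (z of carton_red_centre in the frame of tray between 0.04 and 0.0447 m and angle between each of carton_red_centre, carton_yellow_centre, carton_green_centre's own z axis and vertical below 0.03 rad and y of carton_red_centre in the frame of tray between -0.09 and 0.026 m and x of carton_red_centre in the frame of tray between -0.008 and 0.008 m and z of carton_yellow_centre in the frame of tray between 0.04 and 0.0447 m and y of carton_yellow_centre in the frame of tray between -0.09 and 0.026 m and x of carton_yellow_centre in the frame of tray between -0.008 and 0.008 m and z of carton_green_centre in the frame of tray between 0.04 and 0.0447 m and y of carton_green_centre in the frame of tray between -0.09 and 0.026 m and x of carton_green_centre in the frame of tray between -0.008 and 0.008 m and value of joint bar below 0.02 m), for 0.2 s.
2. the bar is swept all the way across to the -y end (value of joint bar above 0.186 m), for 0.2 s.
At the end, for the whole second after the job is handed in: all three cartons stand upright (within 0.03 rad) in the tray's row with their undersides within 2.2 mm of its floor, so that none stands above the rim; the bar is within 10 mm of the -y end of its travel; everything at rest (z of carton_red_centre in the frame of tray between 0.04 and 0.0447 m and angle between each of carton_red_centre, carton_yellow_centre, carton_green_centre's own z axis and vertical below 0.03 rad and y of carton_red_centre in the frame of tray between -0.09 and 0.026 m and x of carton_red_centre in the frame of tray between -0.008 and 0.008 m and z of carton_yellow_centre in the frame of tray between 0.04 and 0.0447 m and y of carton_yellow_centre in the frame of tray between -0.09 and 0.026 m and x of carton_yellow_centre in the frame of tray between -0.008 and 0.008 m and z of carton_green_centre in the frame of tray between 0.04 and 0.0447 m and y of carton_green_centre in the frame of tray between -0.09 and 0.026 m and x of carton_green_centre in the frame of tray between -0.008 and 0.008 m and value of joint bar above 0.186 m and linear speed of carton_green below 0.01 m/s); the robot touches nothing.
It fails at once if a bystander is moved by more than 30 mm (distance of any of tall_carton, tub, glass2, sauce from where it was at the start of the episode above 0.03 m).
It fails at once if the green carton is crushed: more than 80 N against the tray (contact force between carton_green and tray above 80 N).
It fails at once if the bar and the green carton are rammed together with more than 30 N (contact force between bar and carton_green above 30 N).
It also fails if it takes over 58 s, if anything falls off the work surface, if the arm or the gripper's body presses on something with over 40 N, if the wrist force passes 120 N, or if a joint passes its speed limit or range.

## Robot

A 6-joint arm with a two-finger parallel gripper is mounted at the origin on the work surface. World frame = base frame: x ahead of the robot, y to its left, z up, the work surface at z = 0. Lengths are in m, angles in rad, forces in N, time in s.
With the tool pointing down it reaches from about 0.4 to 0.825 m from the base axis. Payload 7 kg.
Tool frame: the origin (TCP) lies at the very end of the fingers, on their centre line; the grasp point (between the pads) lies 19 mm behind it; z points along the fingers, y is the direction in which the jaws open and shut (so a half turn about z gives the same grasp; the last joint's range is limited). The gripper opens to 88 mm and grips with 3 to 60 N. Pads are 19 mm wide; open, the fingers measure 130 mm over their backs; the gripper's body (78 mm by 193 mm) begins 47 mm behind the grasp point.
Start: joints at [-0.96, 0.359, 0.012, 0, -1.224, -0.288], TCP at [0.214, -0.64, 0.227] pointing down, gripper open.
Joint ranges: [-3.07, 3.07], [-1.43, 2.12], [-1.02, 1.25], [-3.03, 1.67], [-3.05, -0], [-3.03, 3.03]. Speed limits (rad/s): [2.39, 2.39, 3.01, 3.14, 3.14, 3.14].

## Interface

Orientations are given as [roll, pitch, yaw] about the fixed x, y, z axes, in that order (R = Rz(yaw) Ry(pitch) Rx(roll)).
In Python, from station import arm gives the robot as it stands.
- The arm moves only by the shell command python3 -m inch 'ROWS' [FORCE]. ROWS is text: rows parted by semicolons, each of 7 numbers parted by spaces: the closure, from 0 (fully open) to 1 (shut), then the shift along the tool's x, y, z each as a share of 300 mm, from -1 to 1, then the turn, a rotation vector about the tool's x, y, z each as a share of 60 degrees, from -1 to 1. In form: grip tx ty tz rx ry rz; .... A call has 1 to 12 rows; each row is the pose to reach, as a shift and turn from the pose commanded when the call began, along the tool's axes at that moment; what a row does not reach only later rows make up. A row lasts 1/10 s, in which the tool goes at most 50 mm and 8.59 degrees, less where a joint would pass 70% of its speed; a pose out of reach is approached as far as the arm can. A call with a number of a shift or a turn outside -1 to 1 is refused whole. A call with a gripper value outside its range is refused whole. The fingers move at their own pace and stop on an object; FORCE is the grip in N (left out, the last holds). Time passes only in rows, so rows that repeat a pose let the fingers close. It gives the time, the measured TCP pose, the force and the opening at its end, in the units of the state.
- arm.get_state(): the state, without advancing time (a new reading comes with each control period).
- arm.grab_frame(name): name is "side" or "top" or "wrist"; returns a dict with "img" (400x640x3 uint8, red, green, blue), "range_z" (400x640 float32, m along the optical axis (not along the pixel's ray), 0 where there is no reading), "fx", "fy", "cx", "cy" (pixels), "extrinsics" (4x4, takes a point from world to camera coordinates); the wrist camera has in their place "tool_from_camera" (4x4, takes a point from camera to tool coordinates, whose origin is the TCP and whose axes are the flange's). Camera axes: x right, y up, looking along -z (the intrinsics and any distortion apply to the point x, -y, -z); pixel columns grow to the right and rows downward; lengths in m; the calibration is good to about 2 mm. A picture is of the moment at which its call begins: read the wrist's pose just before it.
- arm.job_done(): hands the job in, once; it reports no verdict.
The state is a dict: "t": time; "q": joint angles; "qd": joint speeds; "joint_efforts": joint torques, N m; "eef_pos": TCP position; "ee_rot": TCP orientation; "force": force on the tool from outside, world axes, zero at the start; "moment": the same for the moment, N m; "width": finger opening in m.
Only numpy, scipy, OpenCV 4.12 (cv2) and the standard library are available. Lean on these libraries where they do the work, as an engineer would, in place of code of your own. Each camera call takes 0.05 s, during which the arm holds its last target.

## Working session

There is one attempt and no reset: what is moved stays moved. The work goes in short steps, Python scripts to look and compute and a shell command to move; the robot and the scene stay as the last step left them, time stands still between calls to the robot, and variables do not carry over. Pictures are saved under pics/ and viewed, and the job is handed in when it is done.

```bash
ls; mkdir -p pics
python3 - <<'E'
from station import arm
import cv2,numpy as np
s=arm.get_state(); print({k:np.round(v,3) for k,v in s.items()})
for n in ["side","top","wrist"]:
    f=arm.grab_frame(n); cv2.imwrite(f"pics/{n}0.png",f["img"][:,:,::-1]); np.savez(f"pics/{n}0.npz",**f)
    print(n,f["fx"],f["fy"],f["cx"],f["cy"],[k for k in f]); print(np.round(f.get("extrinsics",f.get("tool_from_camera")),3))
    print((f["range_z"]>0).mean())
E
```

```text
pics
{'t': np.float64(0.0), 'q': array([-0.96 ,  0.359,  0.011, -0.   , -1.224, -0.288]), 'qd': array([-0.001, -0.001, -0.001,  0.002,  0.001, -0.001]), 'joint_efforts': array([-1.0000e-03, -5.8272e+01,  2.9306e+01,  6.9970e+00,  7.0000e-03,
       -0.0000e+00]), 'eef_pos': array([ 0.214, -0.64 ,  0.226]), 'ee_rot': array([ 3.14 , -0.   , -2.819]), 'force': array([ 0.104, -0.493,  0.407]), 'moment': array([-0.009, -0.032,  0.019]), 'width': np.float64(0.087)}
side 400.0160755683588 400.0160755683588 328.7455194669132 197.29313823898465 ['img', 'range_z', 'fx', 'fy', 'cx', 'cy', 'extrinsics']
[[-0.966 -0.259  0.021  0.561]
 [ 0.173 -0.581  0.795 -0.201]
 [-0.194  0.771  0.606 -1.011]
 [ 0.     0.     0.     1.   ]]
0.9960390625
top 459.45183816421036 459.45183816421036 317.4745847097268 202.58004908912082 ['img', 'range_z', 'fx', 'fy', 'cx', 'cy', 'extrinsics']
[[-0.007 -1.    -0.024 -0.027]
 [ 0.991 -0.011  0.135 -0.586]
 [-0.135 -0.023  0.991 -1.209]
 [ 0.     0.     0.     1.   ]]
0.99591015625
wrist 305.65849875812387 305.65849875812387 321.91591776656315 204.02698172846647 ['img', 'range_z', 'fx', 'fy', 'cx', 'cy', 'tool_from_camera']
[[-0.     0.969  0.249  0.068]
 [ 1.    -0.     0.001  0.001]
 [ 0.001  0.249 -0.969 -0.159]
 [ 0.     0.     0.     1.   ]]
0.9774765625
```

View pics/top0.png

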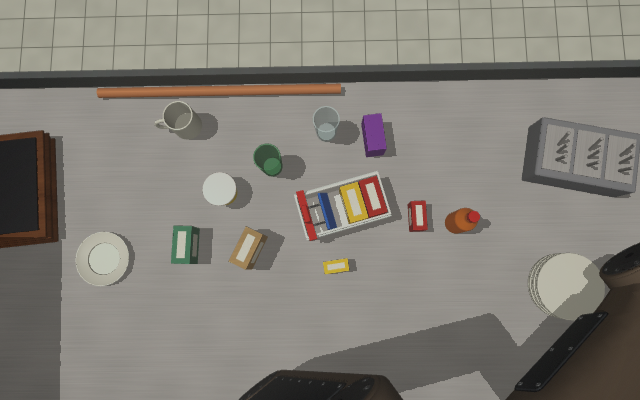

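View pics/side0.png

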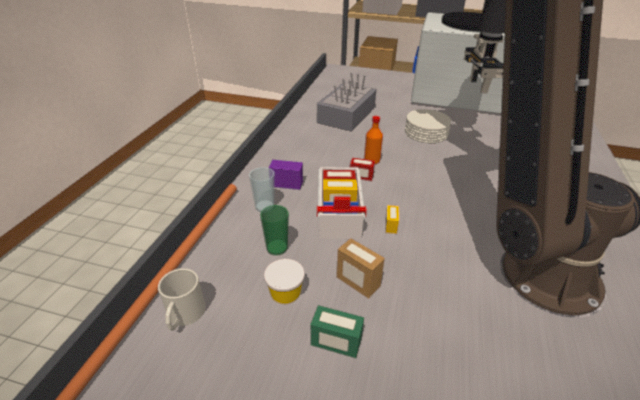

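View pics/wrist0.png

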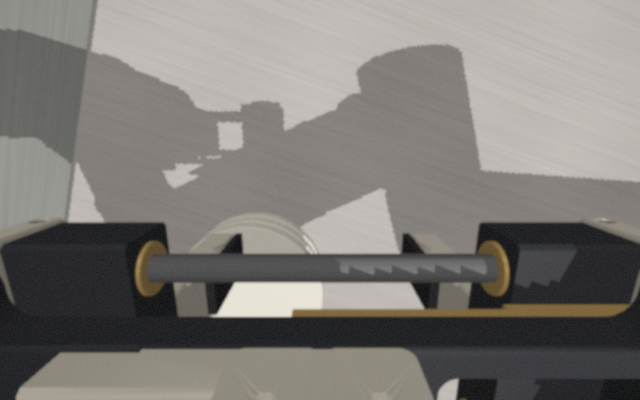

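The top view shows these candidates:
- **Green:** one carton at (183,244).
- **Red:** the carton in the tray at (374,196), a small red box at (418,215) and a purple one at (374,135). The tray one fits, being the larger non-purple one.
- **Yellow:** the carton in the tray at (353,202) and a small box at (336,267). The larger one, in the tray, fits.

I'll confirm in a crop and measure.

```bash
cat > h.py <<'E'
import numpy as np,cv2
def cloud(f,E=None):
    z=f["range_z"].astype(float); v,u=np.mgrid[:z.shape[0],:z.shape[1]]
    pc=np.stack([(u-f["cx"])/f["fx"]*z,-(v-f["cy"])/f["fy"]*z,-z],-1)
    T=np.linalg.inv(f["extrinsics"]) if E is None else E
    return pc@T[:3,:3].T+T[:3,3]
E
python3 - <<'E'
from h import *
f=dict(np.load("pics/top0.npz")); W=cloud(f); hsv=cv2.cvtColor(f["img"],cv2.COLOR_RGB2HSV)
img=f["img"][:,:,::-1]; cv2.imwrite("pics/crop_top.png",cv2.resize(img[120:290,150:450],None,fx=2.6,fy=2.6,interpolation=cv2.INTER_CUBIC))
def rect(m,n):
    P=W[m]; r=cv2.minAreaRect((P[:,:2]*1000).astype(np.float32)); print(n,m.sum(),"z",np.round(np.percentile(P[:,2],[5,50,95]),4),"rect",np.round(r[0],1),np.round(r[1],1),round(r[2],1))
def box(u0,v0,u1,v1):
    m=np.zeros(W.shape[:2],bool); m[v0:v1,u0:u1]=1; return m
z=W[...,2]
for n,b in dict(green=(160,215,210,275),tall=(225,220,270,275),tray=(285,165,400,245),smallred=(405,195,430,235),smallyel=(320,255,352,277),purple=(360,110,388,160)).items():
    m=box(*b)
    zt=np.percentile(z[m&(z>0.02)],97); print(n,"ztop",zt)
    rect(m&(z>zt-0.008)&(z<zt+.01),n)
print(np.median(z[300:330,100:200]), [ (u,v,np.round(W[v,u],3)) for u,v in [(183,244),(353,202),(374,196),(325,211),(340,207),(306,215),(220,189),(246,247),(267,158),(463,220)]])
E
```

```text
green ztop 0.08045046150798968
green 657 z [0.0729 0.0758 0.0797] rect [475.1 325.9] [51.2 99.9] 88.0
tall ztop 0.10568137649225127
tall 687 z [0.0982 0.1011 0.1047] rect [464.  151.8] [50.4 99. ] 63.9
tray ztop 0.12848037600284026
tray 97 z [0.1248 0.1296 0.1339] rect [547.5  -3.5] [42.7 13.8] 15.8
smallred ztop 0.06354245960124567
smallred 415 z [0.0564 0.0593 0.0629] rect [ 547.5 -301.3] [75.9 39.8] 1.2
smallyel ztop 1.2763468805171785
smallyel 12 z [1.2763 1.2763 1.2763] rect [417.3 -60.1] [0. 0.] 0.0
purple ztop 0.08013824320436172
purple 626 z [0.0731 0.0761 0.0798] rect [ 771.7 -186.8] [101.1  50.5] 6.7
0.0004882835637952665 [(183, 244, array([0.475, 0.32 , 0.079])), (353, 202, array([ 0.581, -0.126,  0.081])), (374, 196, array([ 0.596, -0.181,  0.081])), (325, 211, array([ 0.559, -0.052,  0.071])), (340, 207, array([ 0.578, -0.094,  0.005])), (306, 215, array([ 0.543, -0.005,  0.128])), (220, 189, array([0.621, 0.228, 0.07 ])), (246, 247, array([0.465, 0.15 , 0.101])), (267, 158, array([0.719, 0.11 , 0.01 ])), (463, 220, array([ 0.526, -0.395,  0.131]))]
```

View pics/crop_top.png

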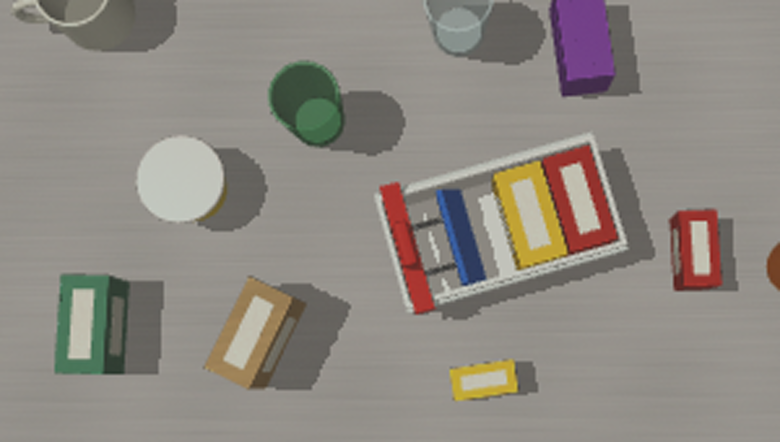

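The crop confirms it: the small red box at (418,215), the small yellow one at (336,267) and the purple one are decoys. Next I'll fit the tray pose from the rim and bar, using both views.

```bash
cat > fit.py <<'E'
from h import *
def rep(n,r): print(n,"c",np.round(r[0],1),"sz",np.round(r[1],1),"ang",round(r[2],1))
for cam in ["top","side"]:
    f=dict(np.load(f"pics/{cam}0.npz")); W=cloud(f); hsv=cv2.cvtColor(f["img"],cv2.COLOR_RGB2HSV); H,S,V=[hsv[...,i].astype(int) for i in range(3)]
    x,y,z=W[...,0],W[...,1],W[...,2]
    near=(abs(x-.567)<.11)&(abs(y+.09)<.16)
    # tray outer outline: everything rim height or above floor
    m=near&(z>.06)&(z<.1); 
    rep(cam+" tray>60",cv2.minAreaRect((W[m][:,:2]*1000).astype(np.float32)))
    red=((H<8)|(H>172))&(S>150)&near
    for n,mm in dict(grip=red&(z>.122)&(z<.14),yellow=(H>18)&(H<32)&(S>110)&near&(z>.074)&(z<.09),redc=red&(z>.074)&(z<.087)&(y<-.1),bar=red&(z>.088)&(z<.1),blue=(H>100)&(H<130)&(S>100)&near&(z>.069)&(z<.085)).items():
        if mm.sum()>20: P=W[mm]; rep(cam+" "+n+str(mm.sum())+" z%.4f"%np.median(P[:,2]),cv2.minAreaRect((P[:,:2]*1000).astype(np.float32)))
    g=(abs(x-.475)<.08)&(abs(y-.326)<.08)&(z>.065)&(z<.085)
    rep(cam+" green z%.4f"%np.median(z[g]),cv2.minAreaRect((W[g][:,:2]*1000).astype(np.float32)))
E
python3 fit.py
```

```text
top tray>60 c [574.5 -97.2] sz [132.3 230.1] ang 15.7
top grip96 z0.1296 c [547.5  -3.5] sz [42.7 13.8] ang 15.8
top yellow485 z0.0806 c [ 581.6 -127.8] sz [100.1  50.4] ang 15.6
top redc448 z0.0806 c [ 596.7 -177.6] sz [99.4 49.3] ang 15.7
top bar254 z0.0940 c [547.6  -3.3] sz [131.4  18.6] ang 15.6
top blue147 z0.0752 c [560. -51.] sz [95.8 12.6] ang 16.6
top green z0.0753 c [475.1 326. ] sz [51.4 99.9] ang 88.0
side tray>60 c [575.5 -96.5] sz [129.5 237.7] ang 15.7
side grip83 z0.1297 c [549.1   1.2] sz [39.3 13. ] ang 16.4
side yellow310 z0.0813 c [ 583.5 -128. ] sz [98.7 60.5] ang 15.6
side redc92 z0.0819 c [ 598.4 -176.8] sz [96.6 46.1] ang 15.9
side bar244 z0.0950 c [549.3  -1.4] sz [128.2  24.6] ang 16.7
side blue43 z0.0767 c [561.7 -48.4] sz [92.4 12.8] ang 17.2
side green z0.0766 c [477.7 328.5] sz [ 52.4 100.6] ang 87.6
```

```bash
cat > plan.py <<'E'
import sys,numpy as np
from scipy.spatial.transform import Rotation as Ro
# usage: plan.py x y z(mm) yaw(deg)  -> shares from the present pose
from station import arm
s=arm.get_state(); R=Ro.from_euler("xyz",s["ee_rot"]); x,y,z,yaw=map(float,sys.argv[1:5])
d=R.inv().apply(np.array([x,y,z])/1000-s["eef_pos"])/.3
t=(R.inv()*Ro.from_euler("xyz",[np.pi,0,np.radians(yaw)])).as_rotvec()/np.radians(60)
print("t",round(s["t"],2),"pos",np.round(s["eef_pos"]*1000,1),"rpy",np.round(np.degrees(s["ee_rot"]),2),"F",np.round(s["force"],1),"w",round(s["width"]*1000,1))
print("shares",np.round(d,4),np.round(t,4))
E
python3 - <<'E'
from h import *
f=dict(np.load("pics/top0.npz")); W=cloud(f); hsv=cv2.cvtColor(f["img"],cv2.COLOR_RGB2HSV)
a=np.radians(15.7); d=W[...,:2]*1000-np.array([573.5,-95.9]); tx=d@[np.cos(a),np.sin(a)]; ty=d@[-np.sin(a),np.cos(a)]; z=W[...,2]*1000
w=(hsv[...,1]<40)&(hsv[...,2]>140)&(z>78)&(z<90)
for lo in range(-110,80,20):
    m=w&(ty>lo)&(ty<lo+20)&(abs(tx)<70); p=tx[m&(tx>50)];n=tx[m&(tx<-50)]
    print(lo,[np.round([q.min(),q.mean(),q.max()],1) if len(q) else None for q in (n,p)])
m=w&(abs(tx)<45)&(abs(ty)>105); print("ends",[np.round([q.min(),q.mean(),q.max()],1) for q in (ty[m&(ty<0)],ty[m&(ty>0)]) if len(q)])
E
python3 -m inch '0 -0.97 0.59 -0.07 0 0 0;0 -0.97 0.59 -0.07 0 0 0;0 -0.97 0.59 -0.07 0 0 0;0 -0.97 0.59 -0.07 0 0 0;0 -0.97 0.59 -0.07 0 0 0;0 -0.97 0.59 -0.07 0 0 0;0 -0.97 0.59 -0.07 0 0 0;0 -0.97 0.59 -0.07 0 0 0;0 -0.97 0.59 -0.07 0 0 0'; python3 plan.py 510 -60 250 -182
```

```text
-110 [array([-62. , -57. , -53.4]), array([52.8, 56.8, 62.6])]
-90 [array([-61.6, -57.4, -53.5]), array([53.1, 57. , 62.5])]
-70 [array([-62.3, -57.5, -53.2]), array([52.9, 56.4, 62.1])]
-50 [array([-61.8, -56.7, -53.5]), array([52.5, 57.5, 62.5])]
-30 [array([-62. , -57.1, -53.7]), array([53. , 56.6, 61.9])]
-10 [array([-62. , -57.3, -53.2]), array([53.2, 57. , 62.7])]
10 [array([-62.2, -57. , -52.8]), array([52.8, 56.5, 62.2])]
30 [array([-62.2, -57.4, -53.2]), array([52.6, 57. , 62.2])]
50 [array([-61.1, -56.8, -52.7]), array([52.8, 56.9, 62.2])]
70 [array([-61.5, -56.3, -52.7]), array([53.2, 56.8, 61.7])]
ends [array([-741.8, -312.1, -110.7]), array([108.5, 243.6, 452.3])]
t: 1.05
eef_pos: [0.4345, -0.379, 0.2475]
ee_rot: [3.141, -0.0, -2.816]
force: [0.1, -0.5, -0.1]
width: 0.0876
t 1.05 pos [ 434.5 -379.   247.5] rpy [ 1.7999e+02 -1.0000e-02 -1.6137e+02] F [ 0.1 -0.5 -0.1] w 87.6
shares [-0.578   0.9271 -0.0083] [ 2.000e-04 -1.000e-04  3.439e-01]
```

```bash
python3 -m inch '0 -0.58 0.93 0 0 0 0.1;0 -0.58 0.93 0 0 0 0.2;0 -0.58 0.93 0 0 0 0.34;0 -0.58 0.93 0 0 0 0.34;0 -0.58 0.93 0 0 0 0.34;0 -0.58 0.93 0 0 0 0.34;0 -0.58 0.93 0 0 0 0.34;0 -0.58 0.93 0 0 0 0.34;0 -0.58 0.93 0 0 0 0.34'; python3 plan.py 510 200 220 -182
```

```text
t: 1.95
eef_pos: [0.5103, -0.0604, 0.2473]
ee_rot: [-3.141, -0.001, 3.109]
force: [-0.6, -0.4, -0.9]
width: 0.0873
t 1.95 pos [510.3 -60.4 247.3] rpy [-1.7999e+02 -4.0000e-02  1.7813e+02] F [-0.6 -0.4 -0.9] w 87.3
shares [0.0292 0.8676 0.0907] [-0.0002 -0.0007  0.0021]
```

```bash
python3 -m inch '0 0.03 0.87 0.09 0 0 0;0 0.03 0.87 0.09 0 0 0;0 0.03 0.87 0.09 0 0 0;0 0.03 0.87 0.09 0 0 0;0 0.03 0.87 0.09 0 0 0;0 0.03 0.87 0.09 0 0 0;0 0.03 0.87 0.09 0 0 0;0 0.03 0.87 0.09 0 0 0'; python3 plan.py 476 327 180 -182
```

```text
t: 2.75
eef_pos: [0.5103, 0.1994, 0.2203]
ee_rot: [-3.141, -0.001, 3.107]
force: [0.3, -0.1, -0.2]
width: 0.0874
t 2.75 pos [510.3 199.4 220.3] rpy [-1.7996e+02 -4.0000e-02  1.7803e+02] F [ 0.3 -0.1 -0.2] w 87.4
shares [0.1288 0.4212 0.1342] [-0.0007 -0.0006  0.0004]
```

```bash
python3 -m inch '0 0.129 0.421 0.13 0 0 0;0 0.129 0.421 0.13 0 0 0;0 0.129 0.421 0.13 0 0 0;0 0.129 0.421 0.13 0 0 0;0 0.129 0.421 0.13 0 0 0;0 0.129 0.421 0.13 0 0 0'; python3 plan.py 476 327 50 -182
python3 - <<'E'
from h import *
from station import arm
from scipy.spatial.transform import Rotation as Ro
s=arm.get_state(); f=arm.grab_frame("wrist"); T=np.eye(4); T[:3,:3]=Ro.from_euler("xyz",s["ee_rot"]).as_matrix(); T[:3,3]=s["eef_pos"]
W=cloud(f,T@f["tool_from_camera"]); cv2.imwrite("pics/wrist1.png",f["img"][:,:,::-1])
x,y,z=W[...,0],W[...,1],W[...,2]
g=(abs(x-.475)<.1)&(abs(y-.326)<.08)&(z>.065)&(z<.085); print(np.median(z[g]),cv2.minAreaRect((W[g][:,:2]*1000).astype(np.float32)))
E
```

```text
t: 3.35
eef_pos: [0.4764, 0.3269, 0.1821]
ee_rot: [3.141, 0.0, 3.107]
force: [1.0, -0.1, -0.1]
width: 0.0875
t 3.35 pos [476.4 326.9 182.1] rpy [1.7999e+02 2.0000e-02 1.7799e+02] F [ 1.  -0.1 -0.1] w 87.5
shares [1.400e-03 3.000e-04 4.404e-01] [ 0.0002  0.0004 -0.0001]
0.07650663600134944 ((475.29364013671875, 326.5635681152344), (50.09482955932617, 98.82019805908203), 88.03178405761719)
```

View pics/wrist1.png

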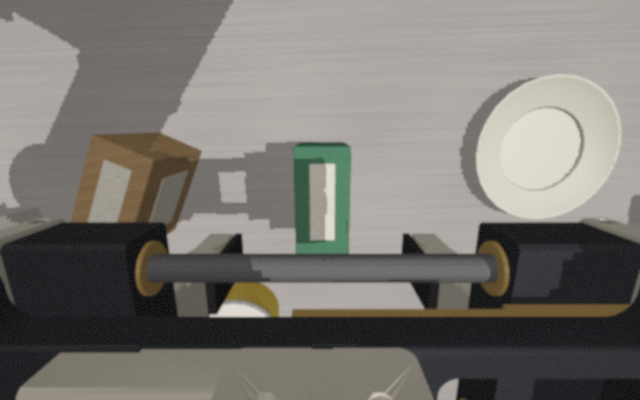

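The green carton's top is centred between the fingers at about (322,200). The wrist fit gives (475.3, 326.6), which agrees with the top camera. Descending to grip its top 22 mm.

```bash
python3 -m inch '0 0.003 0 0.15 0 0 0;0 0.003 0 0.3 0 0 0;0 0.003 0 0.36 0 0 0;0 0.003 0 0.4 0 0 0;0 0.003 0 0.43 0 0 0;0 0.003 0 0.43 0 0 0;1 0.003 0 0.43 0 0 0;1 0.003 0 0.43 0 0 0;1 0.003 0 0.43 0 0 0;1 0.003 0 0.43 0 0 0;1 0.003 0 0.43 0 0 0;1 0.003 0 0.43 0 0 0' 25; python3 -m inch '1 0 0 0 0 0 0;1 0 0 -0.05 0 0 0;1 0 0 -0.2 0 0 0;1 0 0 -0.35 0 0 0;1 0 0 -0.5 0 0 0;1 0 0 -0.5 0 0 0;1 0 0 -0.5 0 0 0';python3 plan.py 500 150 210 -182
```

```text
t: 4.6
eef_pos: [0.4747, 0.3285, 0.0528]
ee_rot: [-3.141, 0.0, 3.108]
force: [-1.2, -0.3, 2.4]
width: 0.0496
t: 5.3
eef_pos: [0.4747, 0.3289, 0.2033]
ee_rot: [3.139, 0.001, 3.108]
force: [-0.5, -1.1, -3.2]
width: 0.0498
t 5.3 pos [474.7 328.9 203.3] rpy [1.7988e+02 4.0000e-02 1.7808e+02] F [-0.5 -1.1 -3.2] w 49.8
shares [-0.1043 -0.5931 -0.0237] [0.0021 0.0007 0.0014]
```

```bash
python3 -m inch '1 -0.1 -0.1 -0.03 0 0 0;1 -0.1 -0.25 -0.03 0 0 0;1 -0.1 -0.4 -0.03 0 0 -0.1;1 -0.1 -0.5 -0.03 0 0 -0.2;1 -0.1 -0.6 -0.03 0 0 -0.295;1 -0.1 -0.7 -0.03 0 0 -0.295;1 -0.1 -0.7 -0.03 0 0 -0.295;1 -0.1 -0.7 -0.03 0 0 -0.295';python3 plan.py 568.2 -77.1 210 -164.3
```

```text
t: 6.1
eef_pos: [0.497, 0.1167, 0.21]
ee_rot: [-3.141, -0.003, -2.868]
force: [-0.1, 1.2, -1.5]
width: 0.0499
t 6.1 pos [497.  116.7 210. ] rpy [-1.7998e+02 -1.4000e-01 -1.6431e+02] F [-0.1  1.2 -1.5] w 49.9
shares [-5.370e-02 -6.863e-01  1.000e-04] [-0.0003 -0.0024 -0.0002]
```

```bash
python3 -m inch '1 -0.05 -0.15 0 0 0 0;1 -0.05 -0.3 0 0 0 0;1 -0.054 -0.45 0 0 0 0;1 -0.054 -0.58 0 0 0 0;1 -0.054 -0.65 0 0 0 0;1 -0.054 -0.686 0 0 0 0;1 -0.054 -0.686 0 0 0 0;1 -0.054 -0.686 0 0 0 0;1 -0.054 -0.686 0 0 0 0';python3 plan.py 568.2 -77.1 210 -164.3
cat > look.py <<'E'
from h import *
import sys
from station import arm
from scipy.spatial.transform import Rotation as Ro
k=sys.argv[1]
def get(n):
    s=arm.get_state(); f=arm.grab_frame(n); 
    if n=="wrist":
        T=np.eye(4); T[:3,:3]=Ro.from_euler("xyz",s["ee_rot"]).as_matrix(); T[:3,3]=s["eef_pos"]; W=cloud(f,T@f["tool_from_camera"])
    else: W=cloud(f)
    cv2.imwrite(f"pics/{n}_{k}.png",f["img"][:,:,::-1]); np.savez(f"pics/{n}_{k}.npz",W=W,**f); return f,W
for n in sys.argv[2:]: get(n)
E
python3 look.py 2 side top wrist
```

```text
t: 7.0
eef_pos: [0.5692, -0.0748, 0.2113]
ee_rot: [3.141, -0.0, -2.865]
force: [-0.3, 0.6, -1.5]
width: 0.0498
t 7.0 pos [569.2 -74.8 211.3] rpy [ 1.7998e+02 -2.0000e-02 -1.6414e+02] F [-0.3  0.6 -1.5] w 49.8
shares [ 0.0053 -0.0064  0.0044] [ 0.0002 -0.0003  0.0027]
```

View pics/side_2.png

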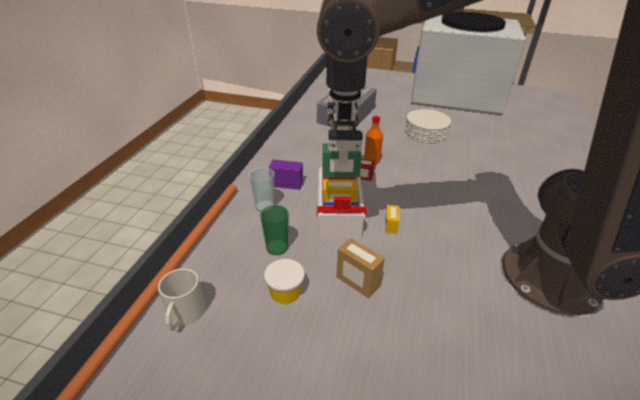

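View pics/wrist_2.png

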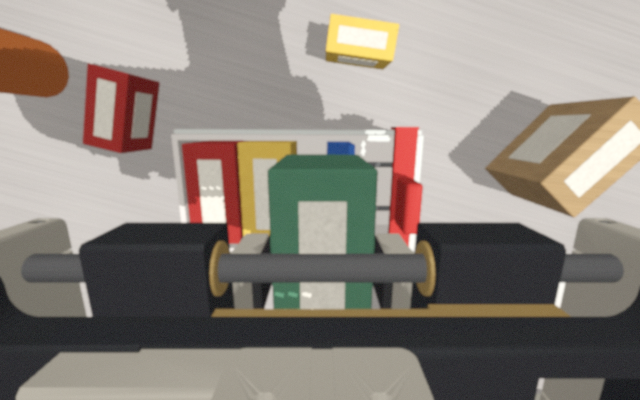

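View pics/top_2.png

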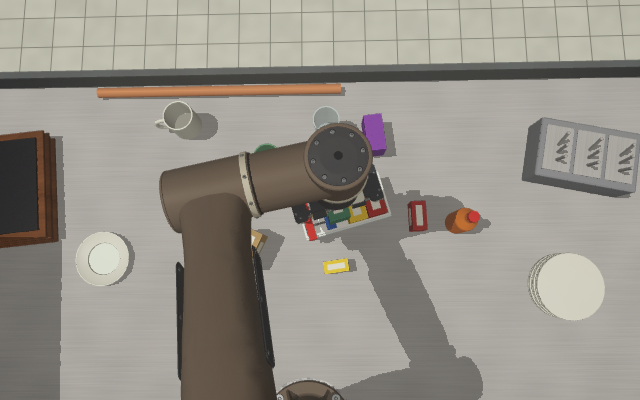

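The carton hangs above the gap, with its top front edge at wrist pixels (272–377, 160) and the tray rim from (178,132) to (420,132). I'll measure everything in the tray frame from the wrist and side clouds.

```bash
cat > meas.py <<'E'
from h import *
import sys
k=sys.argv[1]; a=np.radians(15.7); O=np.array([573.5,-95.9])
def tf(W):
    d=W[...,:2]*1000-O; return d@[np.cos(a),np.sin(a)], d@[-np.sin(a),np.cos(a)], W[...,2]*1000
pr=lambda n,q: print(n,len(q),np.round(np.percentile(q,[1,10,50,90,99]),1)) if len(q)>10 else print(n,"few",len(q))
for cam in sys.argv[2:]:
    f=np.load(f"pics/{cam}_{k}.npz"); X,Y,Z=tf(f["W"]); hsv=cv2.cvtColor(f["img"],cv2.COLOR_RGB2HSV); H,S,V=[hsv[...,i].astype(int) for i in range(3)]
    g=(H>65)&(H<95)&(S>60)&(abs(X)<80)&(abs(Y-15)<60)&(Z>60)
    pr(cam+" green X",X[g]); pr(" green Y",Y[g]); pr(" green Z",Z[g])
    m=g&(Z<Z[g].max()-12); fr=m&(X<np.percentile(X[m],50)+3); pr(" front face X",X[fr])
    for q in (-20,0,20,40):
        mm=fr&(abs(Y-q)<4); pr("  frontX@%d"%q,X[mm])
    red=((H<8)|(H>172))&(S>130)
    y=(H>18)&(H<32)&(S>110)&(abs(X)<60)&(Z>74)&(Z<90)&(abs(Y)<120); pr(" yellow X",X[y]); pr(" yellow Y",Y[y]);pr(" yellow Z",Z[y])
    b=(H>100)&(H<130)&(S>100)&(abs(X)<60)&(Z>65)&(Z<85)&(abs(Y)<120); pr(" blue Y",Y[b])
    r=red&(abs(X)<80)&(Z>88)&(Z<100)&(Y>60)&(Y<130); pr(" bar X",X[r]);pr(" bar Y",Y[r])
    w=(S<50)&(V>130)&(Z>78)&(Z<90)&(abs(Y)<112); pr(" rim -x",X[w&(X<-50)&(X>-70)]); pr(" rim +x",X[w&(X>50)&(X<70)])
E
python3 meas.py 2 wrist side
```

```text
wrist green X 8554 [-47.3 -47.1 -34.1  12.5  21.1]
 green Y 8554 [-1.9  1.2 21.8 42.6 45.8]
 green Z 8554 [174.3 223.1 235.1 235.9 236.7]
 front face X 4695 [-47.3 -47.2 -42.4 -34.2 -31.4]
  frontX@-20 few 0
  frontX@0 601 [-47.3 -47.1 -41.5 -33.2 -31.3]
  frontX@20 722 [-47.3 -47.2 -43.2 -35.3 -33.5]
  frontX@40 838 [-47.3 -47.2 -42.2 -33.2 -31.2]
 yellow X 1810 [-50.1 -47.4 -27.8  26.8  37.5]
 yellow Y 1810 [-57.4 -55.7 -47.9 -20.1  -9.2]
 yellow Z 1810 [79.7 80.5 81.4 82.3 83. ]
 blue Y 133 [39.5 41.2 45.5 50.2 51.2]
 bar X 1402 [-64.2 -59.1 -36.2  22.1  38.4]
 bar Y 1402 [ 85.9  87.   93.2 102.4 104.4]
 rim -x 2220 [-61.9 -61.1 -56.9 -53.3 -52.4]
 rim +x 36 [50.2 51.5 53.2 54.1 56. ]
side green X 486 [-42.1 -37.1  19.   48.8  52.2]
 green Y 486 [ 9.1 40.  46.7 49.3 56. ]
 green Z 486 [166.1 170.5 216.5 235.7 388.6]
 front face X 256 [-42.3 -39.6 -27.6  15.7  21.5]
  frontX@-20 few 0
  frontX@0 few 0
  frontX@20 few 0
  frontX@40 25 [-41.9 -39.8 -24.5   0.8  19.9]
 yellow X 291 [-47.7 -40.9   2.7  44.4  50.2]
 yellow Y 291 [-59.9 -50.5 -17.1  -7.   -5. ]
 yellow Z 291 [74.4 77.1 81.3 83.3 84.5]
 blue Y 41 [47.2 49.1 52.1 54.6 56.3]
 bar X 257 [-61.6 -51.4   3.   55.7  66.3]
 bar Y 257 [ 87.   90.3 102.6 107.3 108.7]
 rim -x 21 [-59.2 -57.4 -54.2 -50.9 -50.7]
 rim +x 130 [53.8 55.9 59.1 64.3 64.9]
```

```bash
python3 - <<'E'
import sys; sys.argv=["m","2"]
exec(open("meas.py").read().split("pr=")[0])
f=np.load("pics/wrist_2.npz"); X,Y,Z=tf(f["W"]); hsv=cv2.cvtColor(f["img"],cv2.COLOR_RGB2HSV); H,S,V=[hsv[...,i].astype(int) for i in range(3)]
g=(H>65)&(H<95)&(S>60)&(abs(X)<80)&(abs(Y-20)<40)
for z in range(155,240,8):
    m=g&(Z>z)&(Z<z+8)&(abs(Y-20)<20); print(z,m.sum(),np.round(np.median(X[m]),1) if m.sum() else None)
t=g&(Z>225); A=np.c_[X[t],Y[t],np.ones(t.sum())]; print(np.linalg.lstsq(A,Z[t],rcond=None)[0])
E
python3 plan.py 568.2 -77.1 210 -164.3
```

```text
155 0 None
163 23 -47.1
171 65 -47.1
179 123 -47.1
187 74 -47.2
195 129 -47.1
203 102 -47.2
211 137 -47.2
219 177 -47.2
227 2184 -35.3
235 3422 -32.0
[-5.59872292e-02 -6.23586890e-03  2.34510997e+02]
t 7.15 pos [569.3 -75.  211.7] rpy [ 1.8000e+02  2.0000e-02 -1.6413e+02] F [ 0.2  0.2 -2.5] w 49.5
shares [ 0.0055 -0.0056  0.0057] [0.0001 0.0003 0.0028]
```

Run:
```python
import sys; sys.argv=["m","2"]
exec(open("meas.py").read().split("pr=")[0])
f=np.load("pics/wrist_2.npz"); X,Y,Z=tf(f["W"]); hsv=cv2.cvtColor(f["img"],cv2.COLOR_RGB2HSV); H,S,V=[hsv[...,i].astype(int) for i in range(3)]
def fit(n,t):
    for _ in range(3):
        A=np.c_[X[t],Y[t],np.ones(t.sum())]; c=np.linalg.lstsq(A,Z[t],rcond=None)[0]; r=abs(Z-(c[0]*X+c[1]*Y+c[2])); t=t&(r<2)
    print(n,t.sum(),np.round(c,4), np.round(np.ptp(X[t]),1))
fit("green",(H>65)&(H<95)&(S>60)&(abs(X)<40)&(abs(Y-20)<30)&(Z>230)&(Z<240))
fit("yellow",(H>18)&(H<32)&(S>110)&(abs(X)<60)&(Z>74)&(Z<90)&(abs(Y)<120))
i=cv2.imread("pics/side_2.png")[110:230,290:400]; cv2.imwrite("pics/side2c.png",cv2.resize(i,None,fx=5,fy=5,interpolation=cv2.INTER_CUBIC))
```

```text
green 5568 [ 4.000000e-04 -3.600000e-03  2.352844e+02] 63.1
yellow 1802 [-3.00000e-04 -3.90000e-03  8.12493e+01] 90.7
```

View pics/side2c.png

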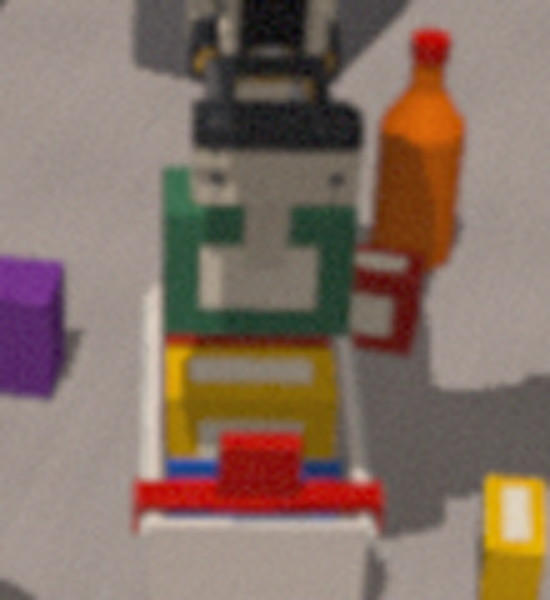

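The carton hangs level: its top plane is parallel to yellow's. Its centre is about 2.3 mm too far towards tray +x and 2.4 mm too far towards +y. I'll correct that, lower it to just above the rim and look again.

```bash
python3 -m inch '1 0.0077 -0.008 0.05 0 0 0;1 0.0077 -0.008 0.1 0 0 0;1 0.0077 -0.008 0.15 0 0 0;1 0.0077 -0.008 0.18 0 0 0;1 0.0077 -0.008 0.2 0 0 0;1 0.0077 -0.008 0.2 0 0 0;1 0.0077 -0.008 0.2 0 0 0;1 0.0077 -0.008 0.2 0 0 0;1 0.0077 -0.008 0.2 0 0 0'; python3 plan.py 568.2 -77.1 145 -164.3; python3 look.py 3 wrist side; python3 meas.py 3 wrist side
python3 - <<'E'
import cv2
i=cv2.imread("pics/side_3.png")[110:230,290:400]; cv2.imwrite("pics/side3c.png",cv2.resize(i,None,fx=5,fy=5,interpolation=cv2.INTER_CUBIC))
E
```

```text
t: 8.05
eef_pos: [0.5681, -0.0789, 0.1522]
ee_rot: [-3.141, 0.001, -2.866]
force: [0.1, -0.1, -0.6]
width: 0.0498
t 8.05 pos [568.1 -78.9 152.2] rpy [-1.7999e+02  6.0000e-02 -1.6420e+02] F [ 0.1 -0.1 -0.6] w 49.8
shares [-0.0019  0.0056  0.0239] [-0.0002  0.0009  0.0016]
wrist green X 8554 [-49.5 -49.3 -36.3  10.1  18.9]
 green Y 8554 [-5.4 -2.2 18.4 39.2 42.3]
 green Z 8554 [114.6 163.1 175.6 176.4 177.2]
 front face X 4698 [-49.5 -49.4 -44.6 -36.4 -33.7]
  frontX@-20 few 0
  frontX@0 823 [-49.5 -49.4 -44.1 -35.6 -33.5]
  frontX@20 752 [-49.5 -49.4 -45.1 -37.5 -35.9]
  frontX@40 659 [-49.5 -49.4 -44.1 -35.5 -33.5]
 yellow X 2341 [-50.4 -48.3 -34.1  11.3  25.4]
 yellow Y 2341 [-57.3 -55.5 -47.9 -22.7 -10.7]
 yellow Z 2341 [79.6 80.5 81.4 82.3 82.9]
 blue Y 82 [39.6 41.3 48.  51.2 51.8]
 bar X 2126 [-64.7 -60.  -39.1  -7.4  18.9]
 bar Y 2126 [ 85.8  86.4  92.9 102.5 104.7]
 rim -x 3453 [-62.1 -61.3 -57.3 -53.7 -52.5]
 rim +x few 2
side green X 398 [-44.  -39.1  19.7  46.   48.8]
 green Y 398 [ 1.1 34.  43.1 45.6 52.3]
 green Z 398 [107.2 110.9 150.7 175.7 327. ]
 front face X 208 [-44.3 -41.7 -28.7  15.1  22.2]
  frontX@-20 few 0
  frontX@0 few 0
  frontX@20 few 0
  frontX@40 120 [-44.8 -42.5 -31.2  15.   22.2]
 yellow X few 0
 yellow Y few 0
 yellow Z few 0
 blue Y 42 [48.4 49.7 52.1 54.  56.4]
 bar X 257 [-61.9 -50.3   2.8  55.8  66.3]
 bar Y 257 [ 86.9  90.9 102.2 106.8 108.8]
 rim -x 19 [-59.2 -58.5 -54.6 -52.4 -50.4]
 rim +x 135 [53.  55.9 59.1 64.2 64.9]
```

View pics/side3c.png

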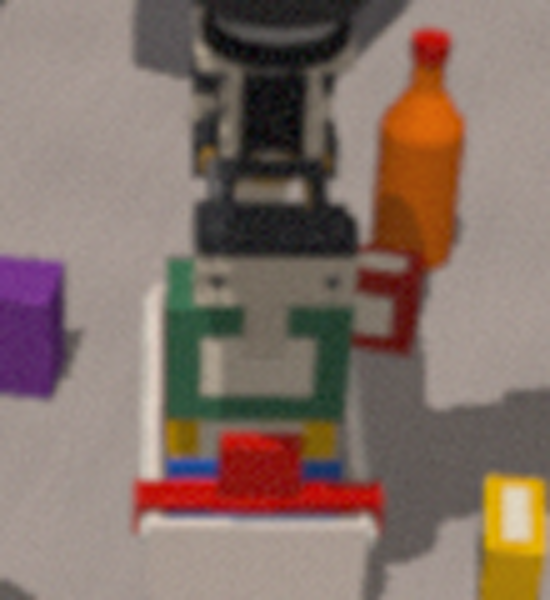

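View pics/wrist_3.png

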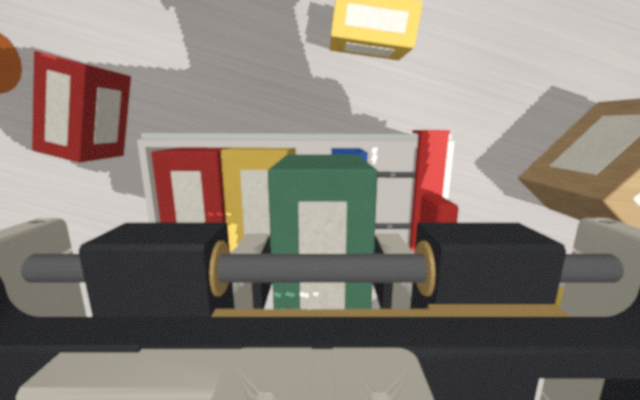

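Everything agrees on x: wrist centre about +0.5 mm, side view centred. In y I'll add 1 mm of clearance from yellow. Now inserting slowly and watching the force.

```bash
python3 -m inch '1 0 0.0035 0.01 0 0 0;1 0 0.0035 0.02 0 0 0;1 0 0.0035 0.035 0 0 0;1 0 0.0035 0.05 0 0 0;1 0 0.0035 0.065 0 0 0;1 0 0.0035 0.08 0 0 0;1 0 0.0035 0.09 0 0 0;1 0 0.0035 0.1 0 0 0;1 0 0.0035 0.1 0 0 0'; python3 plan.py 568.2 -77.1 90 -164.3
```

```text
t: 9.05
eef_pos: [0.5679, -0.0782, 0.1216]
ee_rot: [-3.141, 0.001, -2.866]
force: [2.3, -0.8, -1.6]
width: 0.05
t 9.05 pos [567.9 -78.2 121.6] rpy [-1.7996e+02  3.0000e-02 -1.6420e+02] F [ 2.3 -0.8 -1.6] w 50.0
shares [-0.0018  0.0034  0.1054] [-0.0006  0.0005  0.0016]
```

```bash
python3 -m inch '1 0 0 0.01 0 0 0;1 0 0 0.02 0 0 0;1 0 0 0.03 0 0 0;1 0 0 0.04 0 0 0;1 0 0 0.05 0 0 0;1 0 0 0.05 0 0 0'; python3 -m inch '1 0 0 0.01 0 0 0;1 0 0 0.02 0 0 0;1 0 0 0.03 0 0 0;1 0 0 0.04 0 0 0;1 0 0 0.05 0 0 0;1 0 0 0.06 0 0 0;1 0 0 0.06 0 0 0'; python3 plan.py 568.2 -77.1 90 -164.3
```

```text
t: 9.65
eef_pos: [0.5676, -0.0779, 0.1062]
ee_rot: [-3.142, 0.0, -2.866]
force: [3.3, -4.0, 0.3]
width: 0.0499
t: 10.35
eef_pos: [0.5668, -0.0779, 0.0874]
ee_rot: [3.141, -0.001, -2.866]
force: [2.1, -5.0, -3.7]
width: 0.0496
t 10.35 pos [566.8 -77.9  87.4] rpy [ 1.7997e+02 -8.0000e-02 -1.6424e+02] F [ 2.1 -5.  -3.7] w 49.6
shares [-0.0052  0.0014 -0.0086] [ 0.0005 -0.0014  0.0011]
```

```bash
python3 look.py 4 wrist side; python3 meas.py 4 wrist
python3 - <<'E'
import cv2
i=cv2.imread("pics/side_4.png")[110:230,290:400]; cv2.imwrite("pics/side4c.png",cv2.resize(i,None,fx=5,fy=5,interpolation=cv2.INTER_CUBIC))
E
```

```text
wrist green X 8276 [-50.5 -50.3 -36.6   9.6  18. ]
 green Y 8276 [-3.9 -0.9 20.2 40.8 44. ]
 green Z 8276 [ 76.9 108.  110.9 111.8 112.5]
 front face X 4475 [-50.5 -50.4 -44.7 -36.9 -33.9]
  frontX@-20 few 0
  frontX@0 779 [-50.5 -50.4 -44.1 -35.7 -33.8]
  frontX@20 696 [-50.5 -50.4 -45.5 -38.3 -36.7]
  frontX@40 784 [-50.5 -50.3 -44.  -35.7 -33.7]
 yellow X 4136 [-50.6 -49.  -38.5 -17.7  35.8]
 yellow Y 4136 [-56.8 -53.5 -31.9 -12.9 -10. ]
 yellow Z 4136 [76.  80.5 81.4 82.2 82.8]
 blue Y 1893 [57.3 58.7 63.1 68.5 69.9]
 bar X 3736 [-64.9 -61.5 -44.2 -25.3 -20.7]
 bar Y 3736 [ 85.9  86.6  94.7 103.2 105.1]
 rim -x 6957 [-62.2 -61.2 -57.4 -53.7 -52.6]
 rim +x few 0
```

View pics/side4c.png

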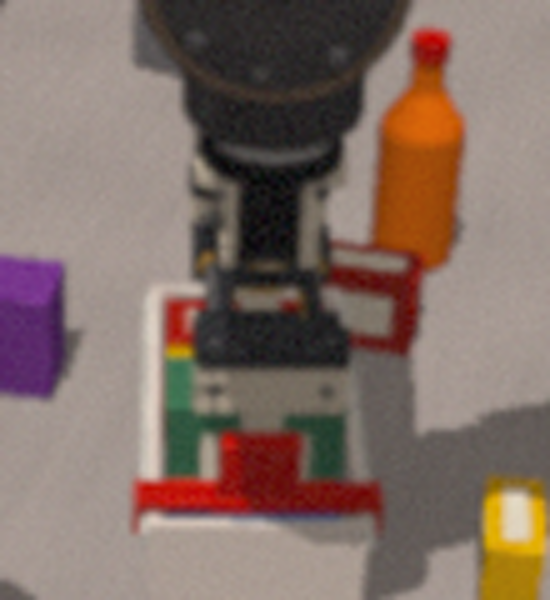

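View pics/wrist_4.png

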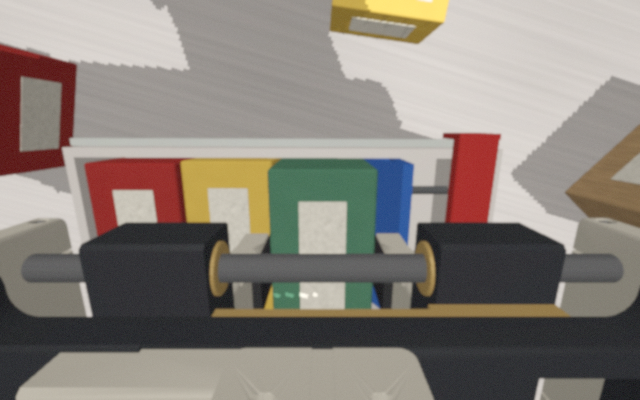

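Green sits in the gap with its wrist-view top at (272–377,160), and the blue pusher has been driven back to (385,190). Green's top is at about 110 mm. I'll release by opening only partly so the finger stays clear of the bar, then lift, close and press.

```bash
python3 -m inch '0.3 0 0 0 0 0 0;0.3 0 0 0 0 0 0;0.3 0 0 0 0 0 0;0.3 0 0 -0.02 0 0 0;0.3 0 0 -0.07 0 0 0;0.3 0 0 -0.14 0 0 0;0.3 0 0 -0.14 0 0 0;1 0 0 -0.14 0 0 0;1 0 0 -0.14 0 0 0;1 0 0 -0.14 0 0 0;1 0 0 -0.14 0 0 0;1 0 0 -0.14 0 0 0'; python3 plan.py 568.2 -77.1 90 -164.3;python3 look.py 5 wrist; python3 meas.py 5 wrist
```

```text
t: 11.65
eef_pos: [0.5673, -0.0779, 0.1301]
ee_rot: [3.142, -0.001, -2.866]
force: [-1.1, -0.3, -0.2]
width: 0.0271
t 11.65 pos [567.3 -77.9 130.1] rpy [ 1.800e+02 -5.000e-02 -1.642e+02] F [-1.1 -0.3 -0.2] w 27.1
shares [-0.0038  0.0018  0.1338] [ 0.0001 -0.0008  0.0016]
wrist green X 5861 [-50.5 -49.4 -27.7  40.4  47. ]
 green Y 5861 [-2.6  1.1 18.3 40.5 44.8]
 green Z 5861 [ 74.8 105.9 108.6 110.9 169.8]
 front face X 3124 [-50.5 -50.3 -42.2 -29.1 -25. ]
  frontX@-20 few 0
  frontX@0 585 [-50.5 -50.4 -39.7 -27.4 -24.7]
  frontX@20 380 [-50.5 -50.4 -45.1 -38.3 -36.5]
  frontX@40 604 [-50.4 -50.  -39.3 -27.5 -24.8]
 yellow X 3582 [-50.6 -48.  -32.6  -5.7   4.2]
 yellow Y 3582 [-60.3 -57.1 -31.4 -13.6 -11.4]
 yellow Z 3582 [76.  80.3 81.4 82.2 82.9]
 blue Y 1476 [52.3 53.5 57.8 63.1 64.5]
 bar X 2417 [-65.  -60.8 -41.5 -21.4  -8.2]
 bar Y 2417 [ 85.8  86.6  93.9 102.7 104.7]
 rim -x 4348 [-62.  -61.3 -57.2 -53.7 -52.6]
 rim +x few 0
```

View pics/wrist_5.png

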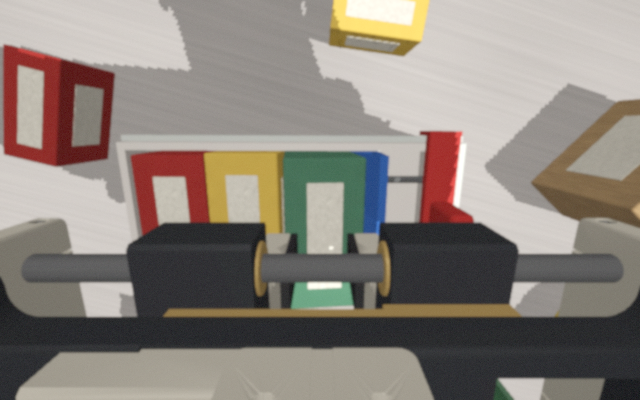

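```bash
cat > tilt.py <<'E'
import sys; k,cam=sys.argv[1:3]
exec(open("meas.py").read().split("pr=")[0])
f=np.load(f"pics/{cam}_{k}.npz"); X,Y,Z=tf(f["W"]); hsv=cv2.cvtColor(f["img"],cv2.COLOR_RGB2HSV); H,S,V=[hsv[...,i].astype(int) for i in range(3)]
def fit(n,t):
    if t.sum()<20: print(n,"few"); return
    z0=np.median(Z[t]); t=t&(abs(Z-z0)<6)
    for _ in range(4):
        A=np.c_[X[t],Y[t],np.ones(t.sum())]; c=np.linalg.lstsq(A,Z[t],rcond=None)[0]; r=abs(Z-(c[0]*X+c[1]*Y+c[2])); t=t&(r<2)
    print(n,t.sum(),"slopes",np.round(c[:2],4),"z@mid",round(np.median(Z[t]),1),"X",np.round(np.percentile(X[t],[0.5,99.5]),1),"Y",np.round(np.percentile(Y[t],[.5,99.5]),1))
b=(abs(X)<52)
fit("green",(H>65)&(H<95)&(S>60)&b&(abs(Y-17)<35)&(Z>70)&(Z<125))
fit("yellow",(H>18)&(H<32)&(S>110)&b&(Z>70)&(Z<90)&(abs(Y+35)<40))
fit("red",((H<8)|(H>172))&(S>130)&b&(Z>70)&(Z<90)&(abs(Y+85)<30))
E
python3 tilt.py 4 wrist; python3 tilt.py 5 wrist
python3 -m inch '1 -0.003 -0.013 0 0 0 0;1 -0.003 -0.013 0 0 0 0;1 -0.003 -0.013 0 0 0 0;1 -0.003 -0.013 0.03 0 0 0;1 -0.003 -0.013 0.03 0 0 0;1 -0.003 -0.013 0.03 0 0 0'; python3 plan.py 568.2 -77.1 90 -164.3
```

```text
green 7376 slopes [ 0.0006 -0.0042] z@mid 111.0 X [-50.3  18.6] Y [-4.2 44.1]
yellow 4018 slopes [ 0.0014 -0.0006] z@mid 81.4 X [-50.5  37.7] Y [-57.2  -9.5]
red 4069 slopes [ 0.0038 -0.0034] z@mid 81.4 X [-49.4 -10.8] Y [-108.9  -60.1]
green 5283 slopes [-0.0009 -0.1009] z@mid 108.8 X [-50.2  47.5] Y [-2.7 45.1]
yellow 3440 slopes [ 0.0026 -0.0032] z@mid 81.4 X [-50.7   4.9] Y [-60.6 -11.4]
red 3227 slopes [ 0.0013 -0.0015] z@mid 81.5 X [-49.4   4.3] Y [-109.8  -61.8]
t: 12.3
eef_pos: [0.5691, -0.0814, 0.121]
ee_rot: [3.141, -0.001, -2.866]
force: [-0.5, -0.8, 1.0]
width: 0.0004
t 12.3 pos [569.1 -81.4 121. ] rpy [ 1.7999e+02 -6.0000e-02 -1.6420e+02] F [-0.5 -0.8  1. ] w 0.4
shares [-0.0013  0.0147  0.1034] [ 0.0001 -0.001   0.0016]
```

After release green leans about 0.1 rad, with its top towards +y and its high edge on the yellow side. The flat closed fingers now cover Y −6 to 36, so they'll press that high edge first and square it up. Pressing in small steps.

```bash
python3 -m inch '1 0 0 0.02 0 0 0;1 0 0 0.03 0 0 0;1 0 0 0.04 0 0 0;1 0 0 0.05 0 0 0;1 0 0 0.05 0 0 0'; python3 -m inch '1 0 0 0.01 0 0 0;1 0 0 0.02 0 0 0;1 0 0 0.03 0 0 0;1 0 0 0.03 0 0 0'; python3 look.py 6 wrist;python3 tilt.py 6 wrist; python3 plan.py 569 -81.4 80 -164.3
```

```text
t: 12.8
eef_pos: [0.5695, -0.0814, 0.1064]
ee_rot: [-3.141, 0.0, -2.866]
force: [0.8, 0.1, -0.5]
width: 0.0006
t: 13.2
eef_pos: [0.569, -0.0813, 0.0969]
ee_rot: [3.141, -0.001, -2.866]
force: [0.3, -0.8, 0.5]
width: 0.0005
green 4044 slopes [ 0.0049 -0.0833] z@mid 96.7 X [-50.1 -16.6] Y [-4.1 44. ]
yellow 4016 slopes [ 0.0024 -0.0022] z@mid 81.3 X [-50.6  -9.2] Y [-60.4 -11.4]
red 5791 slopes [ 0.0016 -0.0009] z@mid 81.5 X [-49.4  46.5] Y [-109.9  -61.7]
t 13.25 pos [569.  -81.3  97. ] rpy [ 1.7997e+02 -5.0000e-02 -1.6422e+02] F [ 0.1 -0.3 -0. ] w 0.3
shares [ 0.     -0.0004  0.0567] [ 0.0005 -0.0009  0.0013]
```

```bash
python3 -m inch '1 0 0 0.01 0 0 0;1 0 0 0.02 0 0 0;1 0 0 0.03 0 0 0;1 0 0 0.04 0 0 0;1 0 0 0.04 0 0 0'; python3 -m inch '1 0 0 0.005 0 0 0;1 0 0 0.01 0 0 0;1 0 0 0.01 0 0 0'; python3 look.py 7 wrist;python3 tilt.py 7 wrist; python3 plan.py 569 -81.4 80 -164.3
```

```text
t: 13.75
eef_pos: [0.5692, -0.0814, 0.085]
ee_rot: [3.141, -0.001, -2.866]
force: [0.3, 0.1, 0.5]
width: -0.0
t: 14.05
eef_pos: [0.5694, -0.0813, 0.0824]
ee_rot: [3.141, 0.0, -2.866]
force: [0.8, 0.9, 0.5]
width: 0.0005
green 4067 slopes [ 0.0028 -0.0024] z@mid 83.4 X [-49.8 -16.8] Y [-9.7 38.3]
yellow 4499 slopes [ 0.003  -0.0002] z@mid 81.4 X [-50.6  -8.9] Y [-60.5 -11.2]
red 6399 slopes [ 0.0011 -0.0013] z@mid 81.4 X [-49.4  37.6] Y [-109.9  -61.6]
t 14.1 pos [569.4 -81.3  82.4] rpy [ 180.     -0.   -164.21] F [1.  0.1 1.1] w 0.2
shares [0.0014 0.0002 0.008 ] [ 0.0001 -0.      0.0016]
```

Green has straightened (slope 0.002) and stands 2 mm above yellow. Now the last 2 mm, half a millimetre or so at a time, until the force rises.

```bash
python3 -m inch '1 0 0 0.002 0 0 0;1 0 0 0.004 0 0 0;1 0 0 0.005 0 0 0;1 0 0 0.005 0 0 0';python3 -m inch '1 0 0 0.002 0 0 0;1 0 0 0.003 0 0 0;1 0 0 0.003 0 0 0'; python3 -m inch '1 0 0 0.002 0 0 0;1 0 0 0.002 0 0 0;1 0 0 0.002 0 0 0';  python3 plan.py 569 -81.4 80 -164.3
```

```text
t: 14.5
eef_pos: [0.5695, -0.0814, 0.0811]
ee_rot: [3.142, 0.0, -2.866]
force: [-0.2, 0.5, 3.9]
width: 0.0004
t: 14.8
eef_pos: [0.5695, -0.0814, 0.0804]
ee_rot: [-3.142, 0.0, -2.866]
force: [-0.7, 3.1, 5.3]
width: 0.0003
t: 15.1
eef_pos: [0.5695, -0.0814, 0.0803]
ee_rot: [-3.141, 0.0, -2.866]
force: [-2.9, 2.8, 10.7]
width: 0.0006
t 15.1 pos [569.5 -81.4  80.3] rpy [-1.7999e+02  2.0000e-02 -1.6419e+02] F [-2.9  2.8 10.7] w 0.6
shares [0.0015 0.0003 0.001 ] [-0.0001  0.0003  0.0019]
```

```bash
python3 look.py 8 wrist;python3 tilt.py 8 wrist
```

```text
green 4086 slopes [ 0.0053 -0.0012] z@mid 81.4 X [-49.8 -16.9] Y [-9.8 38.3]
yellow 4644 slopes [ 0.0039 -0.002 ] z@mid 81.3 X [-50.7  -8.7] Y [-60.5 -11.2]
red 6461 slopes [ 0.0016 -0.0019] z@mid 81.4 X [-49.5  36.3] Y [-109.9  -61.6]
```

Green is now flush: 81.4 mm against 81.3 and 81.4 for the other two in the same view, with 10.7 N at the fingers. Lifting off and checking that it stays down.

```bash
python3 -m inch '1 0 0 -0.02 0 0 0;1 0 0 -0.1 0 0 0;1 0 0 -0.25 0 0 0;0.5 0 0 -0.37 0 0 0;0.5 0 0 -0.37 0 0 0;0.5 0 0 -0.37 0 0 0;0.5 0 0 -0.37 0 0 0'; python3 look.py 9 wrist;python3 tilt.py 9 wrist;python3 plan.py 547.6 -3.8 190 -164.3; python3 meas.py 9 wrist | grep bar
```

```text
t: 15.85
eef_pos: [0.5685, -0.0815, 0.1894]
ee_rot: [3.141, -0.002, -2.866]
force: [0.0, 0.4, -0.1]
width: 0.0271
green 3335 slopes [ 0.0003 -0.0023] z@mid 81.4 X [-49.1  47.6] Y [-9.4 38. ]
yellow 2759 slopes [ 0.0015 -0.0019] z@mid 81.4 X [-49.9  26.6] Y [-60.7 -11.2]
red 2386 slopes [ 0.0015 -0.001 ] z@mid 81.5 X [-49.  17.] Y [-110.  -62.]
t 15.9 pos [568.5 -81.5 189.1] rpy [ 1.7997e+02 -1.4000e-01 -1.6422e+02] F [ 0.9 -0.4  0.9] w 30.9
shares [-0.0035  0.2683 -0.0028] [ 0.0005 -0.0024  0.0013]
 bar X 1477 [-64.6 -59.8 -39.6 -10.5  10.2]
 bar Y 1477 [ 85.8  86.9  93.5 102.5 104.4]
```

View pics/wrist_9.png

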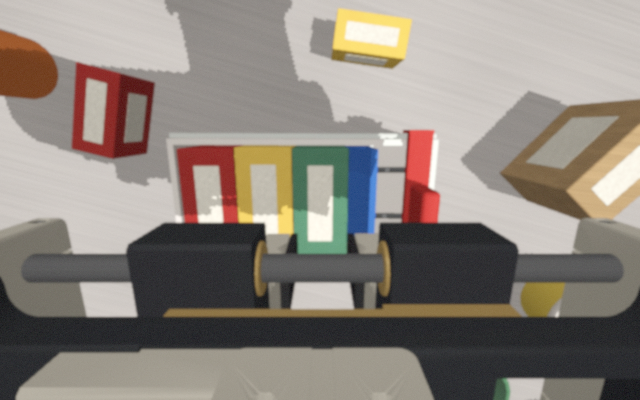

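The row is tight and flush: red (208,190), yellow (263,190), green (320,190), blue (362,190), and the bar is still parked at (420,175). Moving over the bar grip.

```bash
python3 -m inch '0.5 -0.003 0.1 0 0 0 0;0.5 -0.003 0.2 0 0 0 0;0.5 -0.003 0.268 0 0 0 0;0.5 -0.003 0.268 0 0 0 0;0.5 -0.003 0.268 0 0 0 0;0.5 -0.003 0.268 0 0 0 0'; python3 look.py 10 wrist side;python3 plan.py 547.6 -3.8 102 -164.3
python3 - <<'E'
exec("import sys; sys.argv=['m','10']\n"+open("meas.py").read().split("for cam")[0])
for cam in ("wrist","side"):
    f=np.load(f"pics/{cam}_10.npz"); X,Y,Z=tf(f["W"]); hsv=cv2.cvtColor(f["img"],cv2.COLOR_RGB2HSV); H,S,V=[hsv[...,i].astype(int) for i in range(3)]
    g=((H<8)|(H>172))&(S>130)&(abs(Y-96)<25)&(Z>100)&(Z<140)&(abs(X)<60); pr(cam+"gripX",X[g]);pr("gripY",Y[g]);pr("Z",Z[g])
E
```

```text
t: 16.5
eef_pos: [0.5483, -0.0044, 0.1899]
ee_rot: [-3.141, -0.001, -2.866]
force: [-0.4, 0.4, -0.3]
width: 0.044
t 16.6 pos [548.4  -4.5 190.2] rpy [-1.7999e+02 -4.0000e-02 -1.6425e+02] F [-0.6 -0.9 -0.4] w 43.9
shares [0.0017 0.003  0.2939] [-0.0001 -0.0007  0.0008]
wristgripX 1108 [-21.5 -20.8  -3.4  16.2  21.3]
gripY 1108 [ 89.4  90.3  96.2 101.4 102.8]
Z 1108 [101.8 126.5 130.4 131.4 132.3]
sidegripX 191 [-17.4 -14.    3.2  19.5  24.2]
gripY 191 [ 94.5  98.5 103.  105.  106.2]
Z 191 [100.3 104.3 119.5 130.8 133.1]
```

View pics/wrist_10.png

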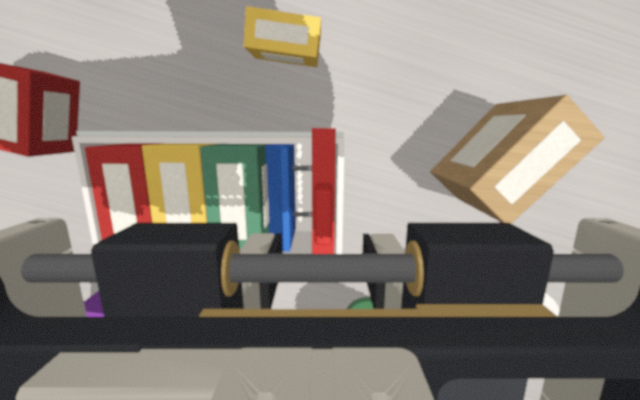

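The grip is centred between the fingers at (322,190). Descending and closing on it gently.

```bash
python3 -m inch '0.5 0 0.004 0.1 0 0 0;0.5 0 0.004 0.2 0 0 0;0.5 0 0.004 0.26 0 0 0;0.5 0 0.004 0.29 0 0 0;0.5 0 0.004 0.29 0 0 0;0.5 0 0.004 0.29 0 0 0;1 0 0.004 0.29 0 0 0;1 0 0.004 0.29 0 0 0;1 0 0.004 0.29 0 0 0;1 0 0.004 0.29 0 0 0;1 0 0.004 0.29 0 0 0' 10; python3 plan.py 547.6 -3.8 102 -164.3
```

```text
t: 17.7
eef_pos: [0.5483, -0.003, 0.1039]
ee_rot: [-3.141, 0.0, -2.866]
force: [-0.1, -3.2, 2.5]
width: 0.0139
t 17.7 pos [548.3  -3.  103.9] rpy [-1.7996e+02  3.0000e-02 -1.6420e+02] F [-0.1 -3.2  2.5] w 13.9
shares [ 0.0031 -0.002   0.0065] [-0.0006  0.0004  0.0017]
```

```bash
python3 -m inch '1 0 -0.01 0 0 0 0;1 0 -0.03 0 0 0 0;1 0 -0.05 0 0 0 0;1 0 -0.07 0 0 0 0;1 0 -0.09 0 0 0 0;1 0 -0.11 0 0 0 0;1 0 -0.13 0 0 0 0;1 0 -0.13 0 0 0 0'; python3 -m inch '1 0 -0.01 0 0 0 0;1 0 -0.025 0 0 0 0;1 0 -0.04 0 0 0 0;1 0 -0.055 0 0 0 0;1 0 -0.07 0 0 0 0;1 0 -0.07 0 0 0 0'; python3 plan.py 547.6 -3.8 102 -164.3
```

```text
t: 18.5
eef_pos: [0.559, -0.0413, 0.1039]
ee_rot: [-3.141, 0.0, -2.866]
force: [-0.8, -1.5, 5.2]
width: 0.0138
t: 19.1
eef_pos: [0.5646, -0.0614, 0.1039]
ee_rot: [-3.141, 0.0, -2.866]
force: [-2.1, -1.6, 4.9]
width: 0.0142
t 19.1 pos [564.6 -61.4 103.9] rpy [-179.97    0.   -164.23] F [-2.1 -1.6  4.9] w 14.2
shares [0.0024 0.2003 0.0063] [-0.0005  0.      0.0012]
```

The bar is already over green's leading edge with only about 2 N resistance. Continuing to the end.

```bash
python3 -m inch '1 0 -0.01 0 0 0 0;1 0 -0.03 0 0 0 0;1 0 -0.05 0 0 0 0;1 0 -0.07 0 0 0 0;1 0 -0.09 0 0 0 0;1 0 -0.11 0 0 0 0;1 0 -0.13 0 0 0 0;1 0 -0.15 0 0 0 0;1 0 -0.17 0 0 0 0;1 0 -0.19 0 0 0 0;1 0 -0.21 0 0 0 0;1 0 -0.21 0 0 0 0'; python3 -m inch '1 0 -0.02 0 0 0 0;1 0 -0.04 0 0 0 0;1 0 -0.06 0 0 0 0;1 0 -0.08 0 0 0 0;1 0 -0.1 0 0 0 0;1 0 -0.12 0 0 0 0;1 0 -0.14 0 0 0 0;1 0 -0.16 0 0 0 0;1 0 -0.18 0 0 0 0;1 0 -0.2 0 0 0 0;1 0 -0.215 0 0 0 0;1 0 -0.215 0 0 0 0'; python3 plan.py 547.6 -3.8 102 -164.3; python3 look.py 11 wrist side;  python3 meas.py 11 wrist >/dev/null
python3 - <<'E'
exec("import sys; sys.argv=['m','11']\n"+open("meas.py").read().split("for cam")[0])
for cam in ("wrist","side"):
    f=np.load(f"pics/{cam}_11.npz"); X,Y,Z=tf(f["W"]); hsv=cv2.cvtColor(f["img"],cv2.COLOR_RGB2HSV); H,S,V=[hsv[...,i].astype(int) for i in range(3)]
    g=((H<8)|(H>172))&(S>130)&(abs(Y+96)<30)&(Z>88)&(Z<100)&(abs(X)<70); pr(cam+"barY",Y[g])
E
```

```text
t: 20.3
eef_pos: [0.5816, -0.1224, 0.104]
ee_rot: [-3.141, -0.0, -2.866]
force: [-2.3, -2.4, 5.9]
width: 0.0137
t: 21.5
eef_pos: [0.5989, -0.1846, 0.1039]
ee_rot: [-3.141, -0.001, -2.867]
force: [-3.0, -2.6, 5.9]
width: 0.0141
t 21.5 pos [ 598.9 -184.6  103.9] rpy [-1.7996e+02 -4.0000e-02 -1.6424e+02] F [-3.  -2.6  5.9] w 14.1
shares [0.0009 0.6263 0.0061] [-0.0006 -0.0006  0.001 ]
wristbarY 3055 [-101.6 -100.   -91.7  -83.7  -82.3]
sidebarY 177 [-99.2 -96.2 -85.  -80.4 -77.9]
```

View pics/wrist_11.png

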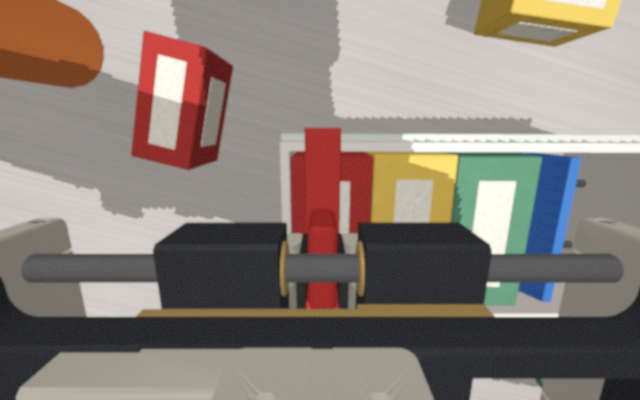

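The bar is near the −y wall at wrist pixels (320,180), with its centre at Y ≈ −92, so travel is about 0.190. A few more millimetres gives margin.

```bash
python3 -m inch '1 0 -0.005 0 0 0 0;1 0 -0.01 0 0 0 0;1 0 -0.013 0 0 0 0;1 0 -0.013 0 0 0 0;1 0 -0.013 0 0 0 0'; python3 -m inch '1 0 -0.003 0 0 0 0;1 0 -0.005 0 0 0 0;1 0 -0.005 0 0 0 0;1 0 -0.005 0 0 0 0'; python3 look.py 12 wrist
python3 - <<'E'
exec("import sys; sys.argv=['m','12']\n"+open("meas.py").read().split("for cam")[0])
f=np.load(f"pics/wrist_12.npz"); X,Y,Z=tf(f["W"]); hsv=cv2.cvtColor(f["img"],cv2.COLOR_RGB2HSV); H,S,V=[hsv[...,i].astype(int) for i in range(3)]
g=((H<8)|(H>172))&(S>130)&(abs(Y+96)<30)&(Z>88)&(Z<100)&(abs(X)<70); pr("barY",Y[g])
E
```

```text
t: 22.1
eef_pos: [0.5998, -0.1877, 0.1039]
ee_rot: [-3.141, -0.001, -2.866]
force: [-2.8, -0.1, 5.8]
width: 0.0141
t: 22.5
eef_pos: [0.6001, -0.1891, 0.1039]
ee_rot: [-3.141, -0.001, -2.866]
force: [-3.6, -0.1, 6.6]
width: 0.0136
barY 3064 [-106.2 -104.7  -96.4  -88.3  -86.9]
```

```bash
python3 -m inch '0.5 0 0 0 0 0 0;0.5 0 0 0 0 0 0;0.5 0 0 0 0 0 0;0.5 0 0 0 0 0 0;0.5 0 0 -0.05 0 0 0;0.5 0 0 -0.2 0 0 0;0.5 0 0 -0.35 0 0 0;0.5 0 0 -0.45 0 0 0;0.5 0 0 -0.45 0 0 0'; python3 look.py 13 wrist;python3 tilt.py 13 wrist;python3 plan.py 380 -200 240 -164.3
```

```text
t: 23.45
eef_pos: [0.603, -0.1888, 0.2442]
ee_rot: [-3.138, 0.008, -2.865]
force: [-0.7, -0.6, -0.5]
width: 0.0438
green 2122 slopes [ 0.0008 -0.0015] z@mid 81.3 X [-49.   45.7] Y [-9.7 37.8]
yellow 2634 slopes [ 0.0007 -0.0034] z@mid 81.3 X [-49.9  48. ] Y [-61.1 -11.4]
red 1393 slopes [ 0.0001 -0.0017] z@mid 81.4 X [-48.7  48.4] Y [-109.5  -62.6]
t 23.5 pos [ 601.8 -188.3  241.1] rpy [-179.91    0.26 -164.19] F [ 0.4 -0.4 -1.6] w 43.8
shares [7.219e-01 1.638e-01 2.000e-04] [-0.0014  0.0044  0.0018]
```

```bash
python3 -m inch '0.5 0.12 -0.08 0 0 0 0;0.5 0.24 -0.16 0 0 0 0;0.5 0.36 -0.24 0 0 0 0;0.5 0.48 -0.32 0 0 0 0;0.5 0.6 -0.4 0 0 0 0;0.5 0.72 -0.46 0 0 0 0;0.5 0.72 -0.46 0 0 0 0;0.5 0.72 -0.46 0 0 0 0'; python3 look.py 14 top side; python3 tilt.py 14 top
python3 - <<'E'
exec("import sys; sys.argv=['m','14']\n"+open("meas.py").read().split("for cam")[0])
f=np.load("pics/top_14.npz"); W=f["W"]; X,Y,Z=tf(W); hsv=cv2.cvtColor(f["img"],cv2.COLOR_RGB2HSV); H,S,V=[hsv[...,i].astype(int) for i in range(3)]
g=((H<8)|(H>172))&(S>130)&(abs(Y+96)<30)&(abs(X)<70)
pr("barY",Y[g&(Z>88)&(Z<100)]); pr("gripY",Y[g&(Z>122)&(Z<140)])
W0=cloud(dict(np.load("pics/top0.npz")))
i0=np.load("pics/top0.npz")["img"]
for n,b in dict(tall=(225,220,270,275),tub=(198,168,242,210),glass=(250,140,285,178),sauce=(443,203,483,237)).items():
    s=np.s_[b[1]:b[3],b[0]:b[2]]; print(n,"mean img diff",np.abs(i0[s].astype(int)-f["img"][s]).mean().round(2))
cv2.imwrite("pics/top14c.png",cv2.resize(f["img"][120:290,150:450,::-1],None,fx=2.6,fy=2.6,interpolation=cv2.INTER_CUBIC))
E
```

```text
t: 24.3
eef_pos: [0.4291, -0.3802, 0.2374]
ee_rot: [3.14, -0.001, -2.868]
force: [0.5, -0.1, -0.3]
width: 0.0438
green 263 slopes [0.0042 0.01  ] z@mid 80.7 X [-49.   49.2] Y [-9.4 38.3]
yellow 281 slopes [0.0034 0.0027] z@mid 80.5 X [-50.5  48.6] Y [-60.5 -11.2]
red 129 slopes [0.0058 0.0302] z@mid 80.7 X [-48.9  48.8] Y [-109.9  -61.7]
barY 135 [-105.9 -103.2  -93.5  -87.4  -86.2]
gripY 49 [-102.6  -99.7  -94.1  -90.1  -89.2]
tall mean img diff 16.38
tub mean img diff 17.49
glass mean img diff 14.08
sauce mean img diff 42.11
```

View pics/top14c.png

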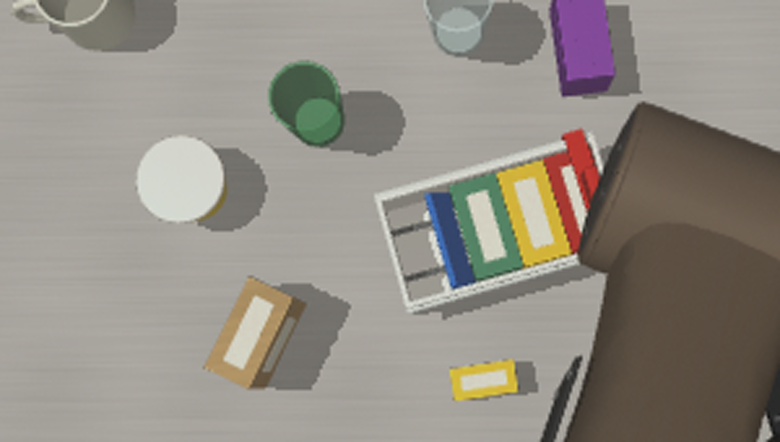

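In the top view all three cartons stand flush, at crop pixels (487,225), (535,215) and (572,200). The bar is at the −y end at (580,170), and the tall carton, tub and tumbler are where they were. Handing in.

```bash
python3 -c "
from station import arm
arm.job_done(); print(arm.get_state()['t'])"
```

```text
the job is handed in; nothing more can be done
the job is handed in; nothing more can be done
```

I put the green carton in the empty place, pressed it to the floor, swept the bar across all three cartons, let go and handed the job in at about 24 s. No verdict was reported.

- **Insertion and pressing:** The carton went down the pusher's lead-in at no more than about 5 N. When released it leaned about 0.1 rad. Pressing it down with closed fingers straightened it and seated it, with 10.7 N at the wrist.
- **Final carton heights:** In the wrist view the three tops read 81.3, 81.3 and 81.4 mm; the top camera gave 80.5 to 80.7 mm. Wrist-view tilts were 0.004 rad or less. The top camera gave a red carton slope of 0.03, right at the limit, but that fit used few points because the arm and bar partly hid it.
- **Bar:** It slid over all the cartons with about 4 N of sideways force or less. It now stands at about 0.194 m, with its centre at tray y −96 mm.
- **Bystanders:** The brown carton, tub and tumbler look unmoved in the last top view. The sauce bottle was hidden by the arm there, so I checked it only in earlier pictures; nothing came near it.
- **Disagreements:** The side camera read about 2 mm off the top and wrist cameras throughout. My before-and-after image comparison was not usable because the arm changed what was in view.

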